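# Clamp a reagent bottle in its bench holder and take off its push-and-turn cap

### The job

Stand the square reagent bottle, cap on, in the bench holder: push it down between the cheeks so that the orange sprung jaw is forced open and closes on it, with the bottle right down on the holder's floor. Then open its safety cap: press the red cap down against its spring, twist it anticlockwise (seen from above) until it comes free, and lift it off with the bottle left clamped. Finish while still holding the cap in the gripper, level and still, straight above the bottle and about 5 cm clear of its mouth; do not knock the tube rack, the white jar or the timer.

Things in the scene. Friction and masses are not known exactly. Their poses are not given: they have to be found in the camera images.
- bottle: White square bottle, 50 x 50 mm, yellow label on its two x faces, 0.25 kg, loose, upright beside the holder, cap locked on. Origin: centre of the underside; z up, x and y square to its sides. Straight sides to 68 mm, then a shoulder to a 34 mm neck at 78 mm; 116 mm high with cap. Carry it by the locked cap or the body; any quarter turn fits the holder.
- bottle_mouth (a point): Centre of the bottle's mouth, 108 mm above its underside. A spring pad here pushes the cap up: 5 N with the cap locked, 9 to 10 N with it pressed. The walls of the holder keep the clamped bottle from turning; the cap's twist needs about 0.2 N m.
- cap: Red ribbed push-and-turn cap, 46 mm across, 22.5 mm high, 30 g. Origin: centre of its lower rim, z up. Locked: 94 mm above the bottle's underside, x along the bottle's x (5 degrees play). To open: press down 4 to 5 mm (bottoms at 5.5), turn anticlockwise from above 60 degrees relative to the bottle (48 to 72 is free, then a stop), lift. Unpressed, or clockwise, it is blocked.
- holder: Grey bench holder, fixed, base plate 122 x 110 mm. Origin: centre of the well at worktop level, z up; jaw on its -x side. Floor at 6 mm; cheek faces at y = +-26.5 mm, back wall face at x = +25.5 mm; walls 41 mm high, flared lips up to 51 mm. A clamped bottle has its centre at x 0 to 1 mm, y 0 (+-1.5 mm play), underside at 6 mm, sides square to the holder's axes.
- jaw (a joint): Opening of the orange sprung jaw, m: 0 closed (face at x = -21.5 mm of the holder, 4 mm in the bottle's way), about 0.003 on the clamped bottle, 0.012 fully open, sliding to the holder's -x. Its sloping lip, 31 to 53 mm up, lets a bottle pushed down from above force it open. Spring 0.9 N closed, 1.7 N on the bottle; pushing in takes about 5 N, more if tilted, so keep the bottle upright.
- analyser_corner (a point): Lower front left corner of the big cream analyser, a fixed box 0.41 m high whose front runs from here 0.56 m towards -y, facing the robot: keep the gripper and wrist clear of it when carrying the bottle past.
- rack: Blue tube rack, 62 x 148 x 66 mm, bystander. Origin: centre of its underside.
- cotton_jar: White jar with a ribbed lid, 68 mm across, 98 mm high, bystander. Origin: centre of its underside.
- timer: Small white timer with coloured keys, 66 x 58 x 20 mm, bystander. Origin: centre of its underside.

How it is judged:
By the outcome, as a careful person would: the job done as asked, in the order asked, and still so for the second after the job is handed in, while the arm keeps its last pose, push and grip.
It also fails if it takes over 51 s, if anything falls off the work surface, if the arm or the gripper's body presses on something with over 40 N, if the wrist force passes 120 N, or if a joint passes its speed limit or range.

### The arm

A 7-joint arm with a two-finger parallel gripper is mounted at the origin on a cart in front of the work surface, level with it; the furniture and walls round the work are solid. World frame = base frame: x ahead of the robot, y to its left, z up, the work surface at z = 0. Lengths are in m, angles in rad, forces in N, time in s.
With the tool pointing down it reaches from about 0.425 to 0.875 m from the base axis. Payload 4.7 kg.
Tool frame: the origin (TCP) lies at the very end of the fingers, on their centre line; the grasp point (between the pads) lies 19 mm behind it; x points along the fingers, z is the direction in which the jaws open and shut, and the axes are right-handed (so a half turn about x gives the same grasp; the last joint's range is limited). The gripper opens to 87 mm and grips with 3 to 60 N. Pads are 19 mm wide; open, the fingers measure 117 mm over their backs; the gripper's body (75 mm by 190 mm) begins 51 mm behind the grasp point.
Start: joints at [1.249, 0.321, -0.07, 1.45, 0.023, 1.371, -0.057], TCP at [0.214, -0.614, 0.223] pointing down, gripper open.
Joint ranges: [-2.86, 2.86], [-0.3, 2.09], [-1.38, 1.24], [0.06, 2.45], [-1.56, 4.7], [0.09, 2.05], [-2.69, 2.69]. Speed limits (rad/s): [2.57, 2.57, 3.14, 3.14, 3.14, 3.14, 3.14].

### API

Orientations are given as a rotation vector (axis times angle).
In Python, from bench import telemetry, viewer, workorder gives the robot as it stands.
- The arm moves only by the shell command python3 -m creep 'ROWS' [FORCE]. ROWS is JSON, a list of rows, each an object of numbers: "fingers": the opening, from 0 (shut) to 1 (fully open); "x", "y", "z": the shift along the tool's x, y, z in units of 40 mm (1.0 is 40 mm); "twist": the turn about the tool's x in units of 5 degrees (1.0 is 5 degrees). In form: [{"fingers": .., "x": .., "y": .., "z": .., "twist": ..}, ...]. A call has 1 to 20 rows; each row is the pose to reach, as a shift and turn from the pose commanded when the call began, along the tool's axes at that moment; what a row does not reach only later rows make up. A row lasts 1/12 s, in which the tool goes at most 41.7 mm and 7.16 degrees, less where a joint would pass 70% of its speed; a pose out of reach is approached as far as the arm can. A call with a gripper value outside its range is refused whole. The fingers move at their own pace and stop on an object; FORCE is the grip in N (left out, the last holds). Time passes only in rows, so rows that repeat a pose let the fingers close. It gives the time, the measured TCP pose, the force and the opening at its end, in the units of the state.
- telemetry.get_state(): the state, without advancing time (a new reading comes with each control period).
- viewer.get_image(name): name is "side" or "top" or "wrist"; returns a dict with "pixels" (384x512x3 uint8, red, green, blue), "z_map" (384x512 float32, m along the optical axis (not along the pixel's ray), 0 where there is no reading), "K" (3x3 intrinsics, pixels), "xyz" and "attitude" of the camera in the world. Camera axes: x right, y up, looking along -z (the intrinsics and any distortion apply to the point x, -y, -z); pixel columns grow to the right and rows downward; lengths in m; the calibration is good to about 2 mm. The wrist camera is an equidistant fisheye: a pixel r from the principal point sees the ray r / f radians off the axis. A picture is of the moment at which its call begins.
- workorder.close_job(): hands the job in, once; it reports no verdict.
The state is a dict: "time": time; "joint_positions": joint angles; "qd": joint speeds; "joint_torque": joint torques, N m; "position": TCP position; "tool_rot": TCP orientation; "ft_force": force on the tool from outside, world axes, zero at the start; "torque": the same for the moment, N m; "grip_width": opening from 0.0 (shut) to 1.0 (fully open).
Only numpy, scipy, OpenCV 4.12 (cv2) and the standard library are available. Lean on these libraries where they do the work, as an engineer would, in place of code of your own. Each camera call takes 0.05 s, during which the arm holds its last target.

## Working session

There is one attempt and no reset: what is moved stays moved. The work goes in short steps, Python scripts to look and compute and a shell command to move; the robot and the scene stay as the last step left them, time stands still between calls to the robot, and variables do not carry over. Pictures are saved under pics/ and viewed, and the job is handed in when it is done.

```bash
mkdir -p pics; ls; python3 - <<'E'
from bench import telemetry, viewer
import cv2, numpy as np
s=telemetry.get_state(); print(s)
for n in ["side","top","wrist"]:
    d=viewer.get_image(n); cv2.imwrite(f"pics/a_{n}.png",d["pixels"][:,:,::-1]); np.savez(f"a_{n}.npz",**{k:d[k] for k in d})
    print(n,d["K"],d["xyz"],d["attitude"],[k for k in d])
E
```

```text
pics
{'time': 0.0, 'joint_positions': array([ 1.24910281,  0.3218253 , -0.07007308,  1.45169432,  0.02261587,
        1.37080771, -0.05689165]), 'qd': array([ 0.00029006,  0.00033881,  0.0001566 , -0.00110921,  0.00283502,
        0.00055281,  0.0016453 ]), 'joint_torque': array([ 2.52279569e-04, -4.91277659e+01, -4.03972277e-01, -3.12529707e+01,
       -6.38895482e-02,  4.35598113e-02,  1.82092058e-04]), 'position': array([ 0.21393992, -0.61318212,  0.22145025]), 'tool_rot': array([ 0.95943616,  1.3512607 , -0.95773344]), 'ft_force': array([-0.57476006, -0.68989328, -0.98808506]), 'torque': array([-0.05910416,  0.02452888, -0.03584774]), 'grip_width': 0.9985623737879459}
side [[473.07926185   0.         251.85180951]
 [  0.         473.07926185 201.45989087]
 [  0.           0.           1.        ]] [-0.3676799   1.27959245  0.67864001] [ 0.46891538 -1.47035954 -2.15425024] ['pixels', 'z_map', 'K', 'xyz', 'attitude']
top [[462.37221837   0.         254.69681247]
 [  0.         462.37221837 196.11713523]
 [  0.           0.           1.        ]] [0.35672005 0.03769801 1.33723217] [ 0.09816981 -0.08196721 -1.59879269] ['pixels', 'z_map', 'K', 'xyz', 'attitude']
wrist [[297.31863964   0.         254.31097173]
 [  0.         297.31863964 193.5365362 ]
 [  0.           0.           1.        ]] [ 0.28111506 -0.58953138  0.3847416 ] [-0.23120365  0.16556971 -1.22658937] ['pixels', 'z_map', 'K', 'xyz', 'attitude']
```

View pics/a_side.png

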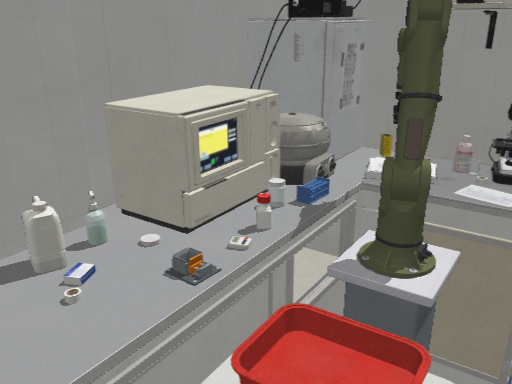

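View pics/a_top.png

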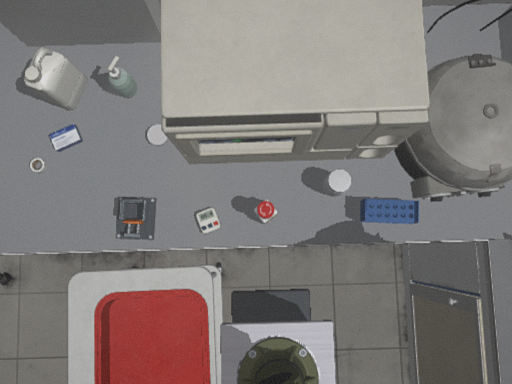

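View pics/a_wrist.png

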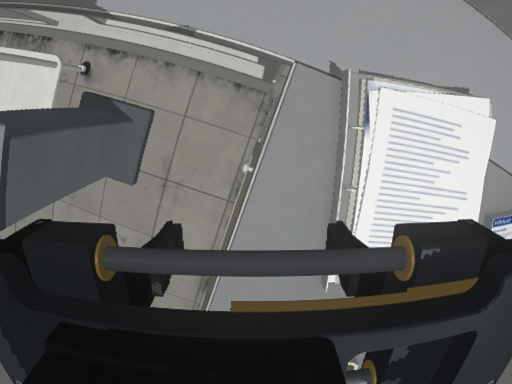

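The overview shows the bottle at top (265,210), the holder at (135,217) with its jaw on the robot side, and the timer between them at (207,220). The jar is at (339,181), the rack at (390,210), and the analyser front at row ~160. Next I'll measure positions.

```bash
cat > h.py <<'E'
import numpy as np, cv2
from scipy.spatial.transform import Rotation as R
def load(n): 
    d=dict(np.load(n)); return d
def rays(d,uv,fish=False):
    uv=np.atleast_2d(uv).astype(float);K=d["K"]
    x=(uv[:,0]-K[0,2])/K[0,0]; y=(uv[:,1]-K[1,2])/K[1,1]
    if fish:
        r=np.hypot(x,y)+1e-12; s=np.sin(r)/r; c=np.stack([x*s,-y*s,-np.cos(r)],1)
    else: c=np.stack([x,-y,-np.ones_like(x)],1)
    return R.from_rotvec(d["attitude"]).apply(c)
def onplane(d,uv,z,fish=False):
    r=rays(d,uv,fish); o=d["xyz"]; t=(z-o[2])/r[:,2]; return o+r*t[:,None]
def cloud(d,fish=False):
    h,w=d["z_map"].shape; v,u=np.mgrid[:h,:w]; uv=np.stack([u.ravel(),v.ravel()],1)
    r=rays(d,uv,fish)
    if fish:
        fz=R.from_rotvec(d["attitude"]).apply([0,0,-1.]); r=r/(r@fz)[:,None]
    p=d["xyz"]+r*d["z_map"].ravel()[:,None]; p[d["z_map"].ravel()==0]=np.nan
    return p.reshape(h,w,3)
E
python3 - <<'E'
from h import *
t=load("a_top.npz"); s=load("a_side.npz")
P=cloud(t); 
def desc(nm,m):
    p=P[m]; p=p[~np.isnan(p[:,0])]
    v,u=np.nonzero(m); print(nm,m.sum(),"uv",u.mean().round(1),v.mean().round(1),"xyz med",np.median(p,0).round(4),"min",p.min(0).round(4),"max",p.max(0).round(4))
hsv=cv2.cvtColor(t["pixels"],cv2.COLOR_RGB2HSV).astype(int); H,S,V=[hsv[...,i] for i in range(3)]
def roi(m,u0,u1,v0,v1):
    z=np.zeros_like(m); z[v0:v1,u0:u1]=m[v0:v1,u0:u1]; return z
Z=P[...,2]
print("table z",np.nanmedian(Z[225:240,300:350]), np.nanmedian(Z[180:200,60:110]))
red=roi(((H<8)|(H>172))&(S>130),245,285,190,230); desc("cap",red)
desc("bottleall",roi((Z>0.05)&(Z<0.2),240,290,190,235))
desc("orange",roi((H>5)&(H<20)&(S>130),105,165,190,245))
for nm,lo,hi,r in [("holder walls",.035,.1,(105,165,190,245)),("holder base",.003,.1,(105,165,190,245)),("timer",.01,.1,(190,225,200,240)),("jar",.06,.2,(320,360,160,200)),("rack",.04,.2,(355,425,190,230)),("analyser",.3,.6,(150,440,0,170))]:
    m=roi((Z>lo)&(Z<hi),*r); desc(nm,m)
    v,u=np.nonzero(m); 
    rc=cv2.minAreaRect(P[m][:,:2].astype(np.float32)); print("   rect",rc)
for n,d,b in [("top",t,(100,190,290,250)),("side",s,(150,170,330,290))]:
    c=d["pixels"][b[1]:b[3],b[0]:b[2],::-1]; cv2.imwrite(f"pics/b_{n}.png",cv2.resize(c,None,fx=4,fy=4,interpolation=cv2.INTER_CUBIC))
E
```

```text
table z -0.0007662647070365569 -0.0010917324920570737
cap 153 uv 265.2 209.4 xyz med [0.4618 0.0215 0.1158] min [ 0.4403  0.0006 -0.0031] max [0.4891 0.0407 0.1216]
bottleall 330 uv 265.1 211.0 xyz med [0.4571 0.022  0.1146] min [ 0.4281 -0.0091  0.0515] max [0.4915 0.052  0.1216]
orange 66 uv 132.9 221.4 xyz med [0.4448 0.3913 0.0479] min [0.4389 0.3729 0.0091] max [0.4493 0.4183 0.0561]
holder walls 284 uv 131.6 212.2 xyz med [0.473  0.3973 0.0446] min [0.4009 0.3577 0.035 ] max [0.5078 0.4309 0.0561]
   rect ((0.4539080858230591, 0.39614924788475037), (0.07029210031032562, 0.10524109750986099), 86.1916275024414)
holder base 1441 uv 134.9 217.8 xyz med [0.4563 0.3939 0.0076] min [0.3795 0.3132 0.003 ] max [0.5393 0.4851 0.0561]
   rect ((0.4601501524448395, 0.39885738492012024), (0.17422111332416534, 0.15663236379623413), 88.33551788330078)
timer 448 uv 207.8 220.5 xyz med [0.4429 0.1847 0.0169] min [0.4068 0.1506 0.01  ] max [0.4782 0.2197 0.0246]
   rect ((0.44261452555656433, 0.1859133541584015), (0.0658118724822998, 0.05772200971841812), 19.742589950561523)
jar 509 uv 337.8 181.7 xyz med [ 0.532  -0.1775  0.0966] min [ 0.5007 -0.2116  0.06  ] max [ 0.5664 -0.1475  0.1039]
   rect ((0.5336209535598755, -0.1797601729631424), (0.06541948765516281, 0.06422256678342819), 3.9916393756866455)
rack 1129 uv 392.7 209.4 xyz med [ 0.4543 -0.3326  0.0546] min [ 0.4163 -0.4217  0.0409] max [ 0.509  -0.2494  0.096 ]
   rect ((0.46689164638519287, -0.3362930417060852), (0.16829746961593628, 0.09282321482896805), 86.04212951660156)
analyser 36560 uv 291.5 69.0 xyz med [ 0.7261 -0.0385  0.4113] min [ 0.5927 -0.3203  0.3   ] max [0.8897 0.2376 0.4186]
   rect ((0.7401241660118103, -0.04163169860839844), (0.5574344396591187, 0.2967420816421509), 89.75470733642578)
```

View pics/b_top.png

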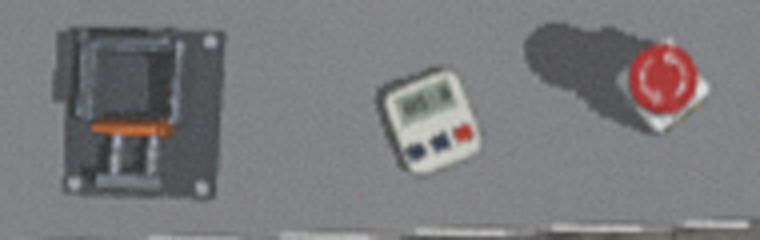

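View pics/b_side.png

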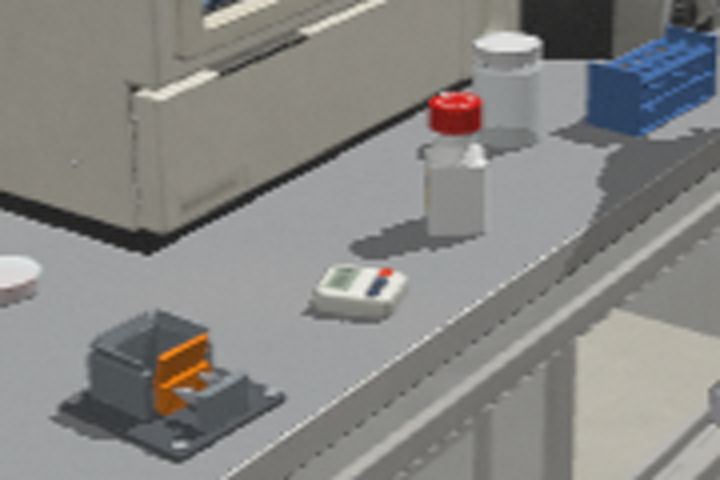

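```bash
cat >> h.py <<'E'
def toolstep(s,dw):
    "world shift -> tool units"
    return R.from_rotvec(s["tool_rot"]).inv().apply(dw)/0.04
E
python3 - <<'E'
from h import *
from bench import telemetry
s=telemetry.get_state()
print(R.from_rotvec(s["tool_rot"]).as_matrix().round(3), s["time"])
print(toolstep(s,np.array([0.40,0.02,0.27])-s["position"]))
w=load("a_wrist.npz"); Rt=R.from_rotvec(s["tool_rot"])
print("cam in tool",Rt.inv().apply(w["xyz"]-s["position"]), (Rt.inv()*R.from_rotvec(w["attitude"])).as_matrix().round(3))
# bottle sides in top image: white body below cap
t=load("a_top.npz")
c=t["pixels"][195:228,245:285]; 
g=c.astype(int); white=(g.min(2)>150)
hsv=cv2.cvtColor(c,cv2.COLOR_RGB2HSV).astype(int); red=((hsv[...,0]<8)|(hsv[...,0]>172))&(hsv[...,1]>130)
cv2.imwrite("pics/m.png",cv2.resize(((white*255)|(red*120)).astype(np.uint8),None,fx=14,fy=14,interpolation=0))
E
```

```text
[[-0.001  0.944  0.33 ]
 [ 0.001  0.33  -0.944]
 [-1.    -0.    -0.001]] 0.15
[ -1.18836544   9.60778944 -13.41753742]
cam in tool [-0.16302805  0.07117581 -0.00057183] [[-0.     0.264 -0.965]
 [ 0.     0.965  0.264]
 [ 1.    -0.    -0.   ]]
```

View pics/m.png

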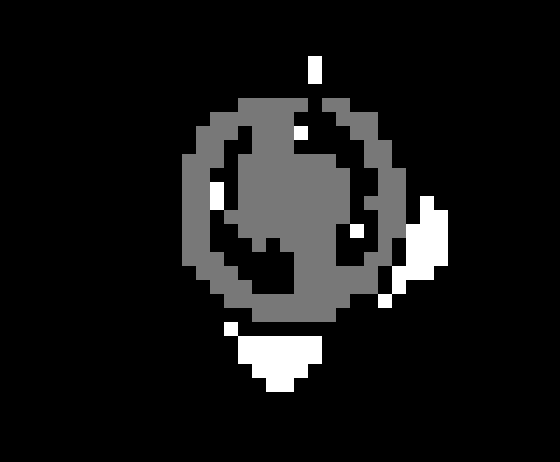

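```bash
python3 - <<'E'
from h import *
from bench import telemetry
s=telemetry.get_state()
for p in [[.34,-.42,.25],[.42,-.2,.26],[0.455,0.02,0.26]]: print(toolstep(s,np.array(p)-s["position"]).round(2))
E
```

```text
[-0.7   4.57 -3.53]
[-0.95  8.27 -8.06]
[ -0.94  10.91 -12.96]
```

```bash
python3 -m creep '[{"fingers":1,"x":-0.7,"y":4.57,"z":-3.53,"twist":0},{"fingers":1,"x":-0.7,"y":4.57,"z":-3.53,"twist":0},{"fingers":1,"x":-0.7,"y":4.57,"z":-3.53,"twist":0},{"fingers":1,"x":-0.7,"y":4.57,"z":-3.53,"twist":0},{"fingers":1,"x":-0.7,"y":4.57,"z":-3.53,"twist":0},{"fingers":1,"x":-0.95,"y":8.27,"z":-8.06,"twist":0},{"fingers":1,"x":-0.95,"y":8.27,"z":-8.06,"twist":0},{"fingers":1,"x":-0.95,"y":8.27,"z":-8.06,"twist":0},{"fingers":1,"x":-0.95,"y":8.27,"z":-8.06,"twist":0},{"fingers":1,"x":-0.95,"y":8.27,"z":-8.06,"twist":0},{"fingers":1,"x":-0.95,"y":8.27,"z":-8.06,"twist":0},{"fingers":1,"x":-0.94,"y":10.91,"z":-12.96,"twist":0},{"fingers":1,"x":-0.94,"y":10.91,"z":-12.96,"twist":0},{"fingers":1,"x":-0.94,"y":10.91,"z":-12.96,"twist":0},{"fingers":1,"x":-0.94,"y":10.91,"z":-12.96,"twist":0},{"fingers":1,"x":-0.94,"y":10.91,"z":-12.96,"twist":0},{"fingers":1,"x":-0.94,"y":10.91,"z":-12.96,"twist":0},{"fingers":1,"x":-0.94,"y":10.91,"z":-12.96,"twist":0},{"fingers":1,"x":-0.94,"y":10.91,"z":-12.96,"twist":0},{"fingers":1,"x":-0.94,"y":10.91,"z":-12.96,"twist":0}]'
python3 - <<'E'
from h import *
from bench import telemetry,viewer
d=viewer.get_image("wrist"); np.savez("b_wrist.npz",**d); cv2.imwrite("pics/c_wrist.png",d["pixels"][:,:,::-1])
s=telemetry.get_state(); print(s)
E
```

```text
time: 1.82
position: [0.4551, 0.0184, 0.2599]
tool_rot: [0.958, 1.349, -0.96]
ft_force: [-0.5, -0.4, -0.0]
grip_width: 1.003
{'time': 1.8667, 'joint_positions': array([ 0.65605279, -0.11112429, -0.69050264,  1.82666404, -0.07121872,
        1.40180718, -1.25670962]), 'qd': array([ 0.00839683, -0.00080107,  0.00697878, -0.00059646, -0.00442213,
        0.00034542, -0.00325463]), 'joint_torque': array([-6.34260401e-01, -1.92355639e+01,  1.47519797e+00, -3.15840375e+01,
       -1.18968096e-01, -5.92914945e-02,  4.37321170e-03]), 'position': array([0.45512577, 0.01792754, 0.25985508]), 'tool_rot': array([ 0.95952872,  1.34892245, -0.96081782]), 'ft_force': array([-0.01433112, -0.83557752, -0.12855284]), 'torque': array([0.02104745, 0.00862292, 0.00145799]), 'grip_width': 0.9968549788119747}
```

View pics/c_wrist.png

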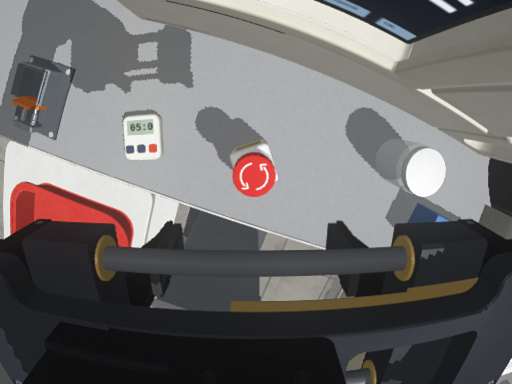

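The cap is at wrist (254,175), with a white shoulder edge showing at (250,150). The timer is at (142,137) and the holder at (40,97).

```bash
python3 - <<'E'
from h import *
d=load("b_wrist.npz"); P=cloud(d,True)
hsv=cv2.cvtColor(d["pixels"],cv2.COLOR_RGB2HSV).astype(int)
red=((hsv[...,0]<8)|(hsv[...,0]>172))&(hsv[...,1]>110); red[:140]=0; red[205:]=0; red[:,:220]=0; red[:,290:]=0
top=red&(np.abs(P[...,2]-.116)<.006); print("depth top z",np.nanmedian(P[red][:,2]), top.sum())
m=cv2.morphologyEx((top*255).astype(np.uint8),cv2.MORPH_CLOSE,np.ones((9,9)))
c=max(cv2.findContours(m,0,cv2.CHAIN_APPROX_NONE)[0],key=cv2.contourArea)[:,0]
q=onplane(d,c,.116,True)[:,:2].astype(np.float32); print("enclosing",cv2.minEnclosingCircle(q), "ellipse",cv2.fitEllipse(q))
# shoulder
sh=(P[...,2]>.045)&(P[...,2]<.085); sh[:120]=0; sh[215:]=0; sh[:,:215]=0; sh[:,295:]=0
p=P[sh]; print(sh.sum(),p.min(0),p.max(0))
cv2.imwrite("pics/d.png",cv2.resize(d["pixels"][125:205,210:300,::-1],None,fx=8,fy=8,interpolation=cv2.INTER_CUBIC))
t=load("a_top.npz"); 
hsv=cv2.cvtColor(t["pixels"],cv2.COLOR_RGB2HSV).astype(int)
r=((hsv[...,0]<8)|(hsv[...,0]>172))&(hsv[...,1]>110); r[:190]=0;r[230:]=0;r[:,:245]=0;r[:,285:]=0
c=max(cv2.findContours(cv2.morphologyEx((r*255).astype(np.uint8),cv2.MORPH_CLOSE,np.ones((7,7))),0,cv2.CHAIN_APPROX_NONE)[0],key=cv2.contourArea)[:,0]
q=onplane(t,c,.116)[:,:2].astype(np.float32); print("top",cv2.fitEllipse(q))
E
```

```text
depth top z 0.11738153501570531 1258
enclosing ((0.4619241952896118, 0.02175896055996418), 0.02346029318869114) ellipse ((0.46176832914352417, 0.02170131355524063), (0.0441974475979805, 0.045933909714221954), 104.53194427490234)
444 [ 0.45184247 -0.01137635  0.04565749] [0.49347141 0.05412015 0.07493466]
top ((0.461460143327713, 0.02084808237850666), (0.041534174233675, 0.04349510744214058), 104.01641845703125)
```

View pics/d.png

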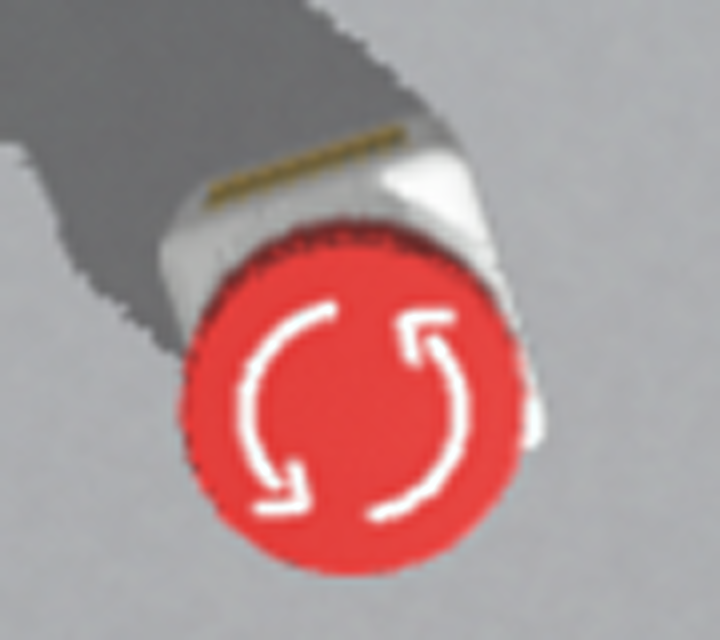

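```bash
python3 - <<'E'
from h import *
d=load("b_wrist.npz"); P=cloud(d,True)
f=lambda a,b:(210+(a+.5)/8-.5,125+(b+.5)/8-.5)
for nm,a,b,z in [("label",(208,190),(405,127),.06),("right",(480,195),(545,405),.068),("back edge",(185,195),(430,125),.068)]:
    q=onplane(d,[f(*a),f(*b)],z,True); v=q[1]-q[0]; print(nm,q.round(4).tolist(),np.linalg.norm(v),np.degrees(np.arctan2(v[1],v[0])))
hsv=cv2.cvtColor(d["pixels"],cv2.COLOR_RGB2HSV).astype(int)
y=(hsv[...,0]>18)&(hsv[...,0]<35)&(hsv[...,1]>90); y[:130]=0;y[165:]=0;y[:,:220]=0;y[:,280:]=0
v,u=np.nonzero(y);print(len(u)); 
q=onplane(d,np.stack([u,v],1),.06,True)[:,:2].astype(np.float32)
L=cv2.fitLine(q,cv2.DIST_L2,0,.01,.01).ravel();print("label line",np.degrees(np.arctan2(L[1],L[0])),L)
# holder: from wrist & top
for n,fi in [("a_top.npz",0),("b_wrist.npz",1)]:
    e=load(n); P=cloud(e,fi)
    box=lambda p:(p[...,0]>.38)&(p[...,0]<.54)&(p[...,1]>.32)&(p[...,1]<.47)
    hsv=cv2.cvtColor(e["pixels"],cv2.COLOR_RGB2HSV).astype(int)
    o=box(P)&(hsv[...,0]>5)&(hsv[...,0]<20)&(hsv[...,1]>120)
    v,u=np.nonzero(o); q=onplane(e,np.stack([u,v],1),.05,fi)[:,:2].astype(np.float32); L=cv2.fitLine(q,cv2.DIST_L2,0,.01,.01).ravel(); print(n,"orange",len(u),np.degrees(np.arctan2(L[1],L[0])),q.mean(0),cv2.minAreaRect(q))
    w=box(P)&(P[...,2]>.034)&(P[...,2]<.065)&~o; q=P[w][:,:2].astype(np.float32); print(" walls",w.sum(),cv2.minAreaRect(q))
    b=e["pixels"]; v,u=np.nonzero(box(P)); r=(u.min()-8,u.max()+8,v.min()-8,v.max()+8); r=[max(0,int(k)) for k in r]; print(r)
    cv2.imwrite(f"pics/e{fi}.png",cv2.resize(b[r[2]:r[3],r[0]:r[1],::-1],None,fx=8,fy=8,interpolation=cv2.INTER_CUBIC)[:600,:800])
E
```

```text
label [[0.4752, 0.0499, 0.06], [0.4942, 0.0246, 0.06]] 0.031654020670733946 -53.04794918427892
right [[0.4889, 0.011, 0.068], [0.4619, -0.0093, 0.068]] 0.03380029043305226 -143.10193760655204
back edge [[0.4744, 0.0528, 0.068], [0.4964, 0.0216, 0.068]] 0.03814518239612448 -54.846331328711415
41
label line -52.079327 [ 0.61456984 -0.7888624   0.48347378  0.03788038]
a_top.npz orange 66 87.049065 [0.44402897 0.39112887] ((0.4436762034893036, 0.39207223057746887), (0.053418535739183426, 0.008384380489587784), 88.28225708007812)
 walls 245 ((0.45387503504753113, 0.39648160338401794), (0.07048732787370682, 0.10499006509780884), 85.70370483398438)
[102, 170, 181, 253]
b_wrist.npz orange 280 -87.80962 [0.44792092 0.38500136] ((0.4485344886779785, 0.3827081024646759), (0.020233619958162308, 0.07984915375709534), 10.655134201049805)
 walls 857 ((0.4538480341434479, 0.39620742201805115), (0.07180895656347275, 0.10596213489770889), 85.99903869628906)
[0, 97, 36, 158]
```

View pics/e1.png

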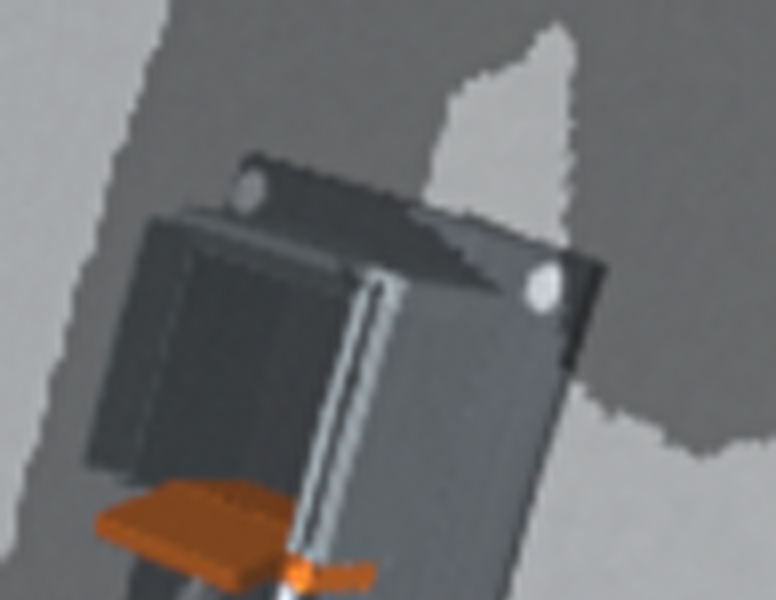

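View pics/e0.png

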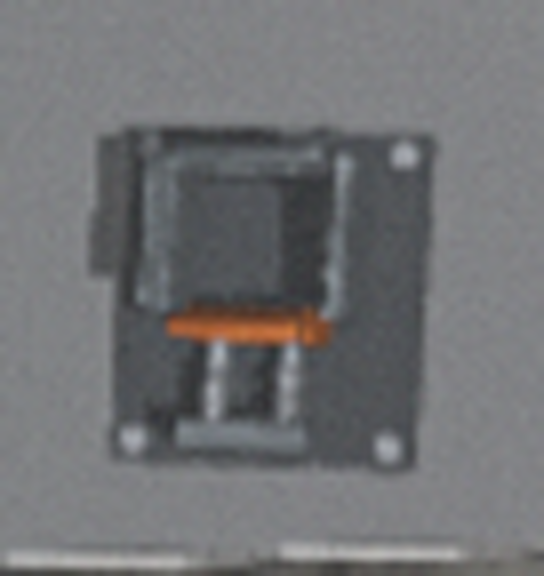

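```bash
python3 - <<'E'
from h import *
from bench import telemetry
s=telemetry.get_state()
for p in [[.4617,.0217,.16],[.4617,.0217,.088]]: print(toolstep(s,np.array(p)-s["position"]).round(3))
E
```

```text
[ 2.496  0.188 -0.036]
[ 4.296  0.189 -0.037]
```

```bash
python3 -m creep '[{"fingers":1,"x":1.0,"y":0.19,"z":-0.04,"twist":0},{"fingers":1,"x":2.0,"y":0.19,"z":-0.04,"twist":0},{"fingers":1,"x":2.5,"y":0.19,"z":-0.04,"twist":0},{"fingers":1,"x":2.5,"y":0.19,"z":-0.04,"twist":0},{"fingers":1,"x":2.5,"y":0.19,"z":-0.04,"twist":0},{"fingers":1,"x":2.5,"y":0.19,"z":-0.04,"twist":0}]'
python3 - <<'E'
from h import *
from bench import telemetry
s=telemetry.get_state()
print(s["position"],toolstep(s,np.array([.4617,.0217,.088])-s["position"]).round(3),R.from_rotvec(s["tool_rot"]).as_matrix().round(3))
E
```

```text
time: 2.37
position: [0.4632, 0.0227, 0.1617]
tool_rot: [0.96, 1.347, -0.958]
ft_force: [1.5, 0.7, 0.6]
grip_width: 1.001
[0.46315293 0.02271718 0.16167012] [ 1.842 -0.046  0.011] [[ 0.002  0.945  0.328]
 [-0.     0.328 -0.945]
 [-1.     0.002  0.001]]
```

```bash
python3 -m creep '[{"fingers":1,"x":0.6,"y":-0.02,"z":0,"twist":0},{"fingers":1,"x":1.2,"y":-0.02,"z":0,"twist":0},{"fingers":1,"x":1.6,"y":-0.02,"z":0,"twist":0},{"fingers":1,"x":1.84,"y":-0.02,"z":0,"twist":0},{"fingers":1,"x":1.84,"y":-0.02,"z":0,"twist":0},{"fingers":1,"x":1.84,"y":-0.02,"z":0,"twist":0},{"fingers":0.4,"x":1.84,"y":-0.02,"z":0,"twist":0},{"fingers":0.4,"x":1.84,"y":-0.02,"z":0,"twist":0},{"fingers":0.4,"x":1.84,"y":-0.02,"z":0,"twist":0},{"fingers":0.4,"x":1.84,"y":-0.02,"z":0,"twist":0},{"fingers":0.4,"x":1.84,"y":-0.02,"z":0,"twist":0},{"fingers":0.4,"x":1.84,"y":-0.02,"z":0,"twist":0},{"fingers":0.4,"x":1.84,"y":-0.02,"z":0,"twist":0},{"fingers":0.4,"x":1.84,"y":-0.02,"z":0,"twist":0}]' 45
python3 - <<'E'
from h import *
from bench import telemetry,viewer
s=telemetry.get_state()
print(s["position"],s["grip_width"],s["ft_force"],s["torque"],R.from_rotvec(s["tool_rot"]).as_matrix().round(3))
d=viewer.get_image("side"); cv2.imwrite("pics/f.png",cv2.resize(d["pixels"][130:270,180:340,::-1],None,fx=4,fy=4))
E
```

```text
time: 3.53
position: [0.4614, 0.0229, 0.0866]
tool_rot: [0.958, 1.349, -0.959]
ft_force: [-0.0, -1.0, 0.0]
grip_width: 0.513
[0.46139657 0.02286175 0.08662576] 0.512502082047997 [-0.02390942 -0.99415907  0.04511069] [-0.2607758  -0.02532057 -0.00543622] [[ 0.     0.944  0.329]
 [-0.001  0.329 -0.944]
 [-1.     0.     0.001]]
```

View pics/f.png

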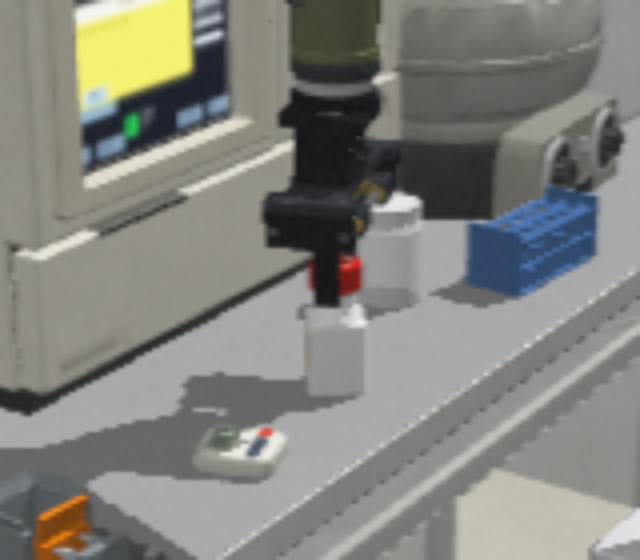

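Grip width is 44.6 mm, so the cap is held and the bottle is upright. Next I'll lift it and carry it past the timer, then rotate it.

```bash
python3 - <<'E'
from h import *
from bench import telemetry
s=telemetry.get_state()
for p in [[.455,.022,.21],[.45,.16,.21],[.45,.295,.21]]: print(toolstep(s,np.array(p)-s["position"]).round(3))
E
```

```text
[-3.085 -0.157 -0.031]
[-3.088  0.861 -3.329]
[-3.09   1.973 -6.516]
```

```bash
python3 -m creep '[{"fingers":0.4,"x":-0.4,"y":0,"z":0,"twist":0},{"fingers":0.4,"x":-1.1,"y":0,"z":0,"twist":0},{"fingers":0.4,"x":-1.9,"y":-0.1,"z":0,"twist":0},{"fingers":0.4,"x":-2.6,"y":-0.15,"z":0,"twist":0},{"fingers":0.4,"x":-3.09,"y":-0.15,"z":0,"twist":0},{"fingers":0.4,"x":-3.09,"y":0.0,"z":-0.5,"twist":0},{"fingers":0.4,"x":-3.09,"y":0.2,"z":-1.2,"twist":0},{"fingers":0.4,"x":-3.09,"y":0.4,"z":-1.9,"twist":0},{"fingers":0.4,"x":-3.09,"y":0.62,"z":-2.6,"twist":0},{"fingers":0.4,"x":-3.09,"y":0.86,"z":-3.33,"twist":0},{"fingers":0.4,"x":-3.09,"y":1.1,"z":-4.0,"twist":-1},{"fingers":0.4,"x":-3.09,"y":1.33,"z":-4.7,"twist":-2},{"fingers":0.4,"x":-3.09,"y":1.57,"z":-5.4,"twist":-3},{"fingers":0.4,"x":-3.09,"y":1.8,"z":-6.0,"twist":-4.2},{"fingers":0.4,"x":-3.09,"y":1.9,"z":-6.3,"twist":-5.4},{"fingers":0.4,"x":-3.09,"y":1.97,"z":-6.52,"twist":-6.6},{"fingers":0.4,"x":-3.09,"y":1.97,"z":-6.52,"twist":-7.8},{"fingers":0.4,"x":-3.09,"y":1.97,"z":-6.52,"twist":-9},{"fingers":0.4,"x":-3.09,"y":1.97,"z":-6.52,"twist":-9.9},{"fingers":0.4,"x":-3.09,"y":1.97,"z":-6.52,"twist":-9.9}]'
python3 -m creep '[{"fingers":0.4,"x":0,"y":0,"z":0,"twist":0},{"fingers":0.4,"x":0,"y":0,"z":0,"twist":0},{"fingers":0.4,"x":0,"y":0,"z":0,"twist":0}]'
python3 - <<'E'
from h import *
from bench import telemetry,viewer
s=telemetry.get_state()
print(s["position"],s["grip_width"],s["ft_force"],s["joint_positions"].round(2),R.from_rotvec(s["tool_rot"]).as_matrix().round(3))
for n in ["wrist","top","side"]:
    d=viewer.get_image(n); np.savez(f"g_{n}.npz",**d); cv2.imwrite(f"pics/g_{n}.png",d["pixels"][:,:,::-1])
E
```

```text
time: 5.25
position: [0.4491, 0.2953, 0.2092]
tool_rot: [0.289, 1.553, -0.29]
ft_force: [-0.6, -0.8, -2.8]
grip_width: 0.513
time: 5.5
position: [0.4496, 0.2953, 0.2099]
tool_rot: [0.292, 1.551, -0.293]
ft_force: [0.9, -0.7, -2.8]
grip_width: 0.517
[0.44961951 0.29532733 0.20991976] 0.5165791218479917 [ 0.88385165 -0.70130509 -2.76830268] [ 0.35  0.22 -1.1   1.72  0.21  1.33 -1.16] [[-0.     0.364  0.931]
 [-0.     0.931 -0.364]
 [-1.    -0.    -0.   ]]
```

View pics/g_wrist.png

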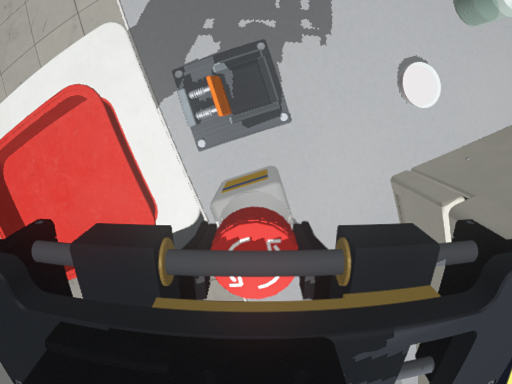

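View pics/g_side.png

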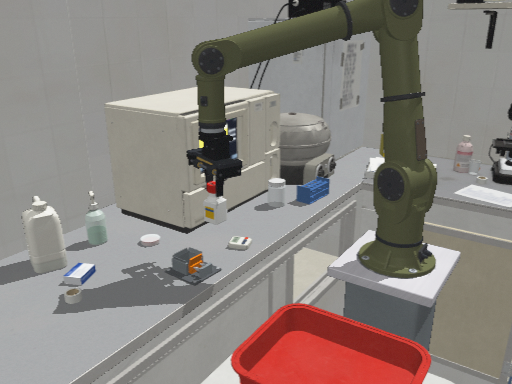

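Wrist view: the holder is unobstructed at (180-290, 40-150), and the label edge of the held bottle shows at (246,181). I'll zoom in on both.

```bash
python3 - <<'E'
from h import *
d=load("g_wrist.npz")
cv2.imwrite("pics/h.png",cv2.resize(d["pixels"][35:155,168:298,::-1],None,fx=6,fy=6,interpolation=cv2.INTER_CUBIC)[:600])
cv2.imwrite("pics/h2.png",cv2.resize(d["pixels"][150:240,195:310,::-1],None,fx=6,fy=6,interpolation=cv2.INTER_CUBIC))
E
```

```text
(no output)
```

View pics/h.png

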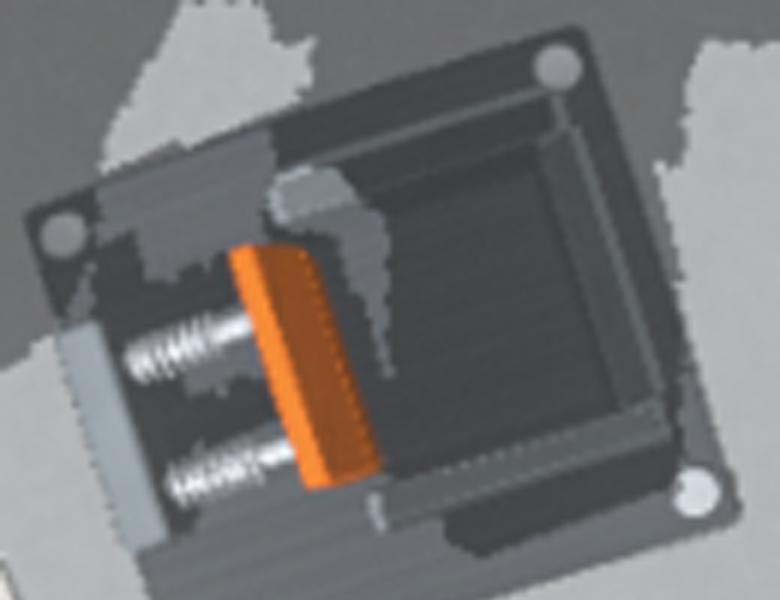

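View pics/h2.png

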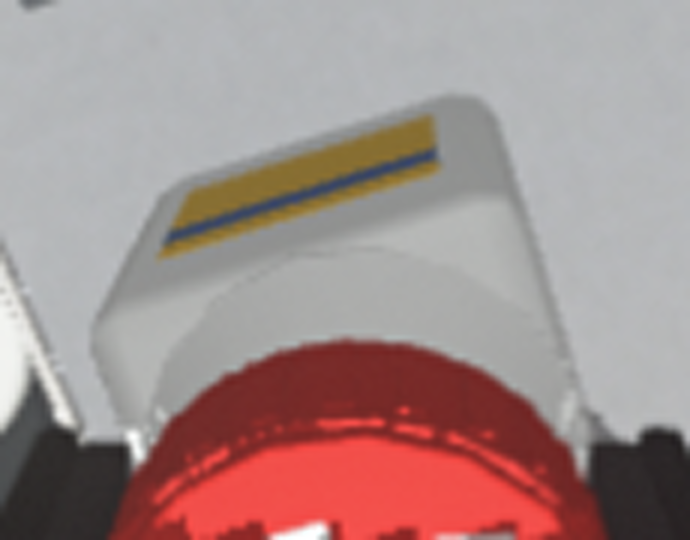

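```bash
python3 - <<'E'
from h import *
d=load("g_wrist.npz"); P=cloud(d,True)
f=lambda a,b:(168+(a+.5)/6-.5,35+(b+.5)/6-.5)
q=onplane(d,[f(64,235),f(559,66),f(697,492),(201,143)],.007,True)[:,:2]; print("screws",q.round(4).tolist(),"mean",q.mean(0))
for a,b in [(0,1),(1,2),(3,2),(0,3)]:
    v=q[b]-q[a]; print(np.linalg.norm(v).round(4),np.degrees(np.arctan2(v[1],v[0])).round(2))
q=onplane(d,[f(25,215),f(582,28),f(742,510)],.006,True)[:,:2]; 
for a,b in [(0,1),(1,2)]:
    v=q[b]-q[a]; print("plate",np.linalg.norm(v).round(4),np.degrees(np.arctan2(v[1],v[0])).round(2),q[a])
# bottle label yaw
g=lambda a,b:(195+(a+.5)/6-.5,150+(b+.5)/6-.5)
for a,b,z in [((165,240),(436,155),.15),((190,190),(433,117),.13)]:
    q=onplane(d,[g(*a),g(*b)],z,True); v=q[1]-q[0]; print("label",np.degrees(np.arctan2(v[1],v[0])), np.linalg.norm(v))
# orange top edge
for a,b,z in [((232,250),(312,488),.053),((300,247),(382,468),.031),((255,243),(330,488),.053)]:
    q=onplane(d,[f(*a),f(*b)],z,True); v=q[1]-q[0]; print("jaw",np.degrees(np.arctan2(v[1],v[0])), np.linalg.norm(v), q.mean(0))
# cloud in holder frame
yaw=np.radians(-3.5); o=np.array([.465,.397]); 
c,s=np.cos(yaw),np.sin(yaw); xy=P[...,:2]-o; X=xy[...,0]*c+xy[...,1]*s; Y=-xy[...,0]*s+xy[...,1]*c
b=(abs(X)<.08)&(abs(Y)<.08); Z=P[...,2]
for nm,m in [("slice x0..15",b&(X>-.005)&(X<.015))]:
    i=np.argsort(Y[m]); print([(round(1e3*y,1),round(1e3*z)) for y,z in zip(Y[m][i],Z[m][i])][::6])
m=b&(abs(Y)<.01); i=np.argsort(X[m]); print([(round(1e3*y,1),round(1e3*z)) for y,z in zip(X[m][i],Z[m][i])][::6])
E
```

```text
screws [[0.4068, 0.4462], [0.5135, 0.4397], [0.5075, 0.3468], [0.4005, 0.354]] mean [0.45708704 0.39666592]
0.1069 -3.52
0.093 -93.71
0.1072 -3.81
0.0925 -93.93
plate 0.1207 -3.88 [0.40055484 0.45409798]
plate 0.106 -93.27 [0.52102065 0.44592682]
label -3.5623507840790376 0.03674842707344197
label -4.350217675813426 0.035488635542722774
jaw -93.38939264852789 0.04586344962824762 [0.44119361 0.39741077 0.053     ]
jaw -91.60886591602855 0.0458013033957936 [0.45188567 0.39671518 0.031     ]
jaw -94.90585734613677 0.046720181697974775 [0.44482307 0.39656041 0.053     ]
[(np.float64(-80.0), 314), (np.float64(-80.0), 321), (np.float64(-80.0), 322), (np.float64(-80.0), 328), (np.float64(-80.0), 310), (np.float64(-80.0), 334), (np.float64(-80.0), 330), (np.float64(-80.0), 326), (np.float64(-80.0), 310), (np.float64(-80.0), 330), (np.float64(-79.9), 317), (np.float64(-79.9), 333), (np.float64(-79.9), 191), (np.float64(-79.9), 327), (np.float64(-79.9), 328), (np.float64(-79.9), 318), (np.float64(-79.9), 330), (np.float64(-79.9), 315), (np.float64(-79.9), 321), (np.float64(-79.9), 326), (np.fl
[... 28229 characters left out ...]
5.2), 2), (np.float64(65.7), 1), (np.float64(66.1), 1), (np.float64(66.6), 3), (np.float64(67.1), 3), (np.float64(67.6), 0), (np.float64(68.1), 1), (np.float64(68.5), 1), (np.float64(69.0), 1), (np.float64(69.7), -1), (np.float64(70.0), 2), (np.float64(70.5), 1), (np.float64(71.1), 1), (np.float64(71.4), 1), (np.float64(71.9), 0), (np.float64(72.2), 1), (np.float64(73.0), 0), (np.float64(73.2), 2), (np.float64(73.9), 0), (np.float64(74.3), 0), (np.float64(75.0), 1), (np.float64(75.3), 1), (np.float64(75.7), 1), (np.float64(76.2), 1), (np.float64(76.7), 0), (np.float64(77.2), 2), (np.float64(77.7), 1), (np.float64(78.1), 2), (np.float64(78.7), 0), (np.float64(79.2), 0), (np.float64(79.6), 2)]
```

```bash
python3 - <<'E'
from h import *
d=load("g_wrist.npz"); P=cloud(d,True)
hsv=cv2.cvtColor(d["pixels"],cv2.COLOR_RGB2HSV).astype(int)
sub=np.zeros(hsv.shape[:2],bool); sub[160:200,215:285]=1
lab=sub&(hsv[...,1]>80)&(P[...,2]>.1)&(P[...,2]<.21)
p=P[lab]; n=p.mean(0); u,S,Vt=np.linalg.svd(p-n); nn=Vt[2]*np.sign(Vt[2][1]); print("label n",len(p),n.round(4),nn.round(3),"yaw",np.degrees(np.arctan2(-nn[0],nn[1])),"rms",S[2]/len(p)**.5)
tcp=np.array([.4495,.2953,.21]); print("dist centre->face",(n-tcp)@nn, "label span z",p[:,2].min(),p[:,2].max())
w=sub&(P[...,2]>.115)&(P[...,2]<.205); q=P[w]-tcp; a=np.radians(-3.8); X=q[:,0]*np.cos(a)+q[:,1]*np.sin(a); print("x extents",np.percentile(X,[1,99]))
a=np.radians(-3.7); o=np.array([.4650,.3970]); c=np.array([.0078,-.0006])
h=o+np.array([c[0]*np.cos(a)-c[1]*np.sin(a),c[0]*np.sin(a)+c[1]*np.cos(a)]); print("holder",h)
from bench import telemetry
s=telemetry.get_state(); print(s["position"])
for z in (.21,.16,.1): print(toolstep(s,np.array([h[0],h[1],z])-s["position"]).round(3))
E
```

```text
label n 366 [0.4512 0.3202 0.1597] [ 0.058  0.998 -0.001] yaw -3.339000080376295 rms 0.00014518640966300998
dist centre->face 0.025002108330586147 label span z 0.1406414009690702 0.17656151080349664
x extents [-0.0214186   0.02445437]
holder [0.47274502 0.3958979 ]
[0.44970486 0.29543195 0.21011044]
[ 2.000e-03  2.549e+00 -3.760e-01]
[ 1.252  2.55  -0.376]
[ 2.752  2.55  -0.376]
```

Bottle in grip: vertical, centred on the TCP to within 0.1 mm, and yaw −3.3° against −3.7° for the holder. Next I'll move over the well.

```bash
python3 -m creep '[{"fingers":0.4,"x":0,"y":0.6,"z":-0.1,"twist":0},{"fingers":0.4,"x":0,"y":1.3,"z":-0.2,"twist":0},{"fingers":0.4,"x":0,"y":2.0,"z":-0.3,"twist":0},{"fingers":0.4,"x":0,"y":2.4,"z":-0.37,"twist":0},{"fingers":0.4,"x":0,"y":2.55,"z":-0.376,"twist":0},{"fingers":0.4,"x":0.4,"y":2.55,"z":-0.376,"twist":0},{"fingers":0.4,"x":0.8,"y":2.55,"z":-0.376,"twist":0},{"fingers":0.4,"x":0.9,"y":2.55,"z":-0.376,"twist":0},{"fingers":0.4,"x":0.9,"y":2.55,"z":-0.376,"twist":0},{"fingers":0.4,"x":0.9,"y":2.55,"z":-0.376,"twist":0},{"fingers":0.4,"x":0.9,"y":2.55,"z":-0.376,"twist":0}]'
python3 - <<'E'
from h import *
from bench import telemetry,viewer
ss=[]
for n in ["side","wrist"]:
    d=viewer.get_image(n); np.savez(f"i_{n}.npz",**d); ss.append(telemetry.get_state()["position"])
    cv2.imwrite(f"pics/i_{n}.png",d["pixels"][:,:,::-1])
d=load("i_side.npz"); cv2.imwrite("pics/i_side.png",cv2.resize(d["pixels"][140:290,120:280,::-1],None,fx=4,fy=4))
s=telemetry.get_state(); print(ss,s["joint_positions"].round(2),s["ft_force"],s["torque"],R.from_rotvec(s["tool_rot"]).as_matrix().round(3))
print(toolstep(s,np.array([.47275,.3959,.0926])-np.mean(ss,0)).round(3))
E
```

```text
time: 6.57
position: [0.4733, 0.396, 0.1752]
tool_rot: [0.292, 1.55, -0.291]
ft_force: [-0.0, 0.2, -2.1]
grip_width: 0.512
[array([0.47325617, 0.39614013, 0.1753174 ]), array([0.47316297, 0.39622558, 0.17526115])] [ 0.05  0.46 -1.03  1.58  0.41  1.33 -1.4 ] [-0.19293563 -0.26488584 -2.72687206] [-0.04307508 -0.06326585  0.00048165] [[ 0.001  0.363  0.932]
 [ 0.001  0.932 -0.363]
 [-1.     0.001  0.001]]
[ 2.067 -0.013 -0.01 ]
```

View pics/i_side.png

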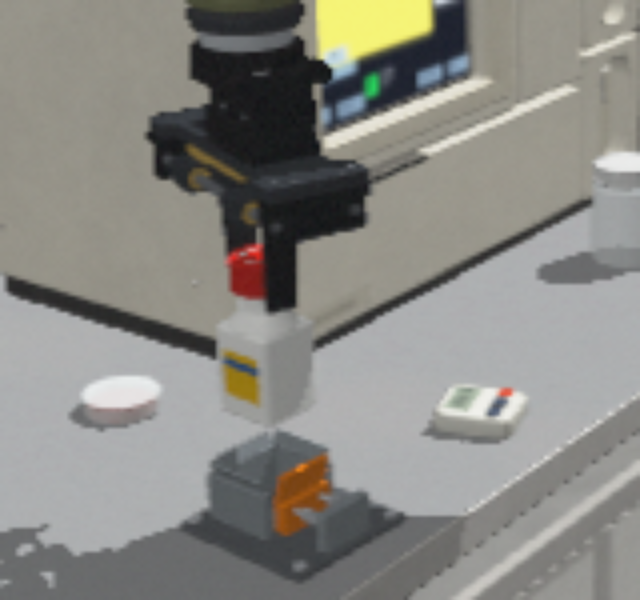

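View pics/i_wrist.png

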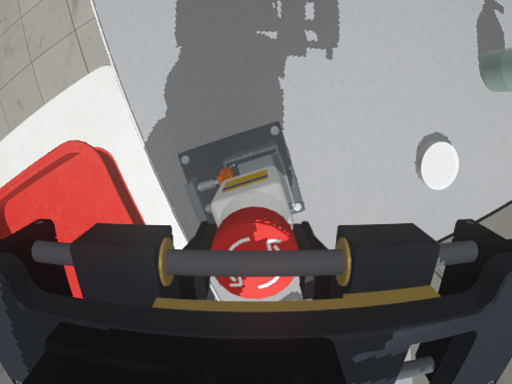

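The bottle is over the well, upright and square to it. I'll descend slowly and watch the force.

```bash
python3 -m creep '[{"fingers":0.4,"x":0.35,"y":-0.01,"z":-0.01,"twist":0},{"fingers":0.4,"x":0.7,"y":-0.01,"z":-0.01,"twist":0},{"fingers":0.4,"x":0.95,"y":-0.01,"z":-0.01,"twist":0},{"fingers":0.4,"x":1.1,"y":-0.01,"z":-0.01,"twist":0},{"fingers":0.4,"x":1.2,"y":-0.01,"z":-0.01,"twist":0},{"fingers":0.4,"x":1.3,"y":-0.01,"z":-0.01,"twist":0},{"fingers":0.4,"x":1.4,"y":-0.01,"z":-0.01,"twist":0},{"fingers":0.4,"x":1.4,"y":-0.01,"z":-0.01,"twist":0},{"fingers":0.4,"x":1.4,"y":-0.01,"z":-0.01,"twist":0}]'
python3 - <<'E'
from h import *
from bench import telemetry
s=telemetry.get_state(); print(s["ft_force"],s["torque"],s["position"])
E
python3 -m creep '[{"fingers":0.4,"x":0.1,"y":0,"z":0,"twist":0},{"fingers":0.4,"x":0.2,"y":0,"z":0,"twist":0},{"fingers":0.4,"x":0.3,"y":0,"z":0,"twist":0},{"fingers":0.4,"x":0.4,"y":0,"z":0,"twist":0},{"fingers":0.4,"x":0.4,"y":0,"z":0,"twist":0},{"fingers":0.4,"x":0.4,"y":0,"z":0,"twist":0}]'
python3 - <<'E'
from h import *
from bench import telemetry,viewer
s=telemetry.get_state(); print(s["ft_force"],s["torque"],s["position"],R.from_rotvec(s["tool_rot"]).as_matrix().round(3))
d=viewer.get_image("side"); cv2.imwrite("pics/j_side.png",cv2.resize(d["pixels"][140:290,120:280,::-1],None,fx=4,fy=4))
E
```

```text
time: 7.42
position: [0.4721, 0.3957, 0.1179]
tool_rot: [0.291, 1.551, -0.291]
ft_force: [-0.1, 0.7, -3.8]
grip_width: 0.518
[-0.13430883  0.67939523 -3.83518929] [ 0.01936689 -0.3735648  -0.04866006] [0.47213717 0.39572868 0.11785038]
time: 7.92
position: [0.472, 0.3954, 0.1014]
tool_rot: [0.291, 1.552, -0.292]
ft_force: [1.7, 1.3, -3.9]
grip_width: 0.514
[ 1.72540183  1.32908212 -3.93578397] [ 0.08225383 -0.45420714 -0.0556588 ] [0.47202437 0.3954363  0.10144476] [[-0.001  0.363  0.932]
 [-0.001  0.932 -0.363]
 [-1.    -0.001 -0.   ]]
```

View pics/j_side.png

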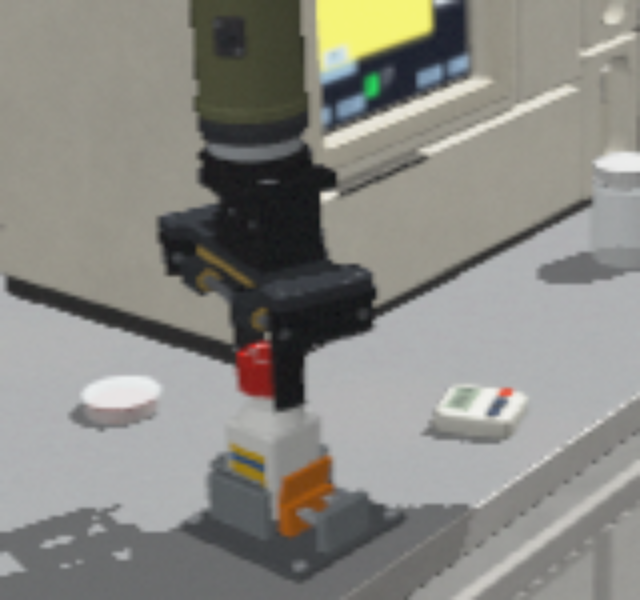

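```bash
python3 -m creep '[{"fingers":0.4,"x":0.08,"y":0,"z":0,"twist":0},{"fingers":0.4,"x":0.16,"y":0,"z":0,"twist":0},{"fingers":0.4,"x":0.22,"y":0,"z":0,"twist":0},{"fingers":0.4,"x":0.22,"y":0,"z":0,"twist":0},{"fingers":0.4,"x":0.22,"y":0,"z":0,"twist":0}]'
python3 -m creep '[{"fingers":0.4,"x":0.04,"y":0,"z":0,"twist":0},{"fingers":0.4,"x":0.08,"y":0,"z":0,"twist":0},{"fingers":0.4,"x":0.08,"y":0,"z":0,"twist":0},{"fingers":0.4,"x":0.08,"y":0,"z":0,"twist":0}]'
python3 - <<'E'
from h import *
from bench import telemetry,viewer
s=telemetry.get_state(); print(s["ft_force"],s["torque"],s["position"],R.from_rotvec(s["tool_rot"]).as_matrix().round(3))
d=viewer.get_image("side"); cv2.imwrite("pics/k_side.png",cv2.resize(d["pixels"][140:290,120:280,::-1],None,fx=4,fy=4))
E
```

```text
time: 8.38
position: [0.472, 0.3956, 0.0929]
tool_rot: [0.291, 1.552, -0.291]
ft_force: [1.2, -0.2, -3.7]
grip_width: 0.516
time: 8.72
position: [0.4732, 0.3962, 0.0914]
tool_rot: [0.292, 1.549, -0.291]
ft_force: [2.0, -1.4, 5.2]
grip_width: 0.512
[ 2.01752139 -1.39547357  5.18464475] [-0.29963989 -0.39663798  0.00894753] [0.47316648 0.39615223 0.09144377] [[ 0.002  0.363  0.932]
 [ 0.001  0.932 -0.363]
 [-1.     0.001  0.002]]
```

View pics/k_side.png

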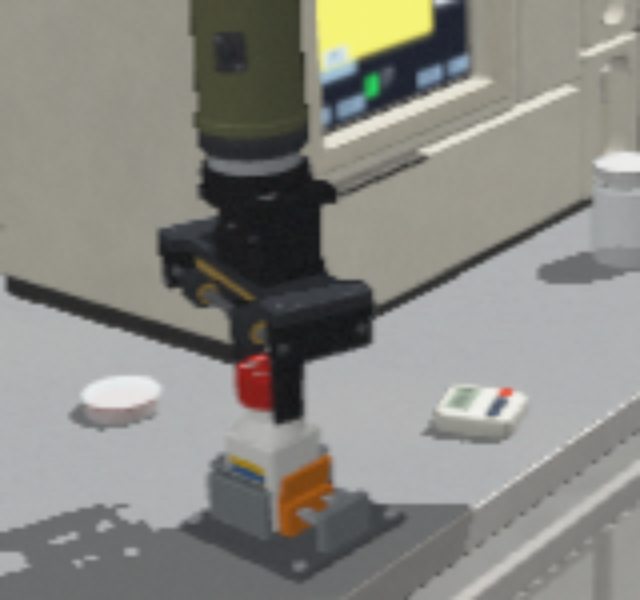

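Force rose to +5 N at TCP z 0.0914, against 0.0926 expected, so the bottle is on the floor and the cap spring is engaging. Now I'll press the cap.

```bash
python3 -m creep '[{"fingers":0.4,"x":0.04,"y":0,"z":0,"twist":0},{"fingers":0.4,"x":0.08,"y":0,"z":0,"twist":0},{"fingers":0.4,"x":0.08,"y":0,"z":0,"twist":0},{"fingers":0.4,"x":0.08,"y":0,"z":0,"twist":0},{"fingers":0.4,"x":0.08,"y":0,"z":0,"twist":0}]' 55
python3 -c "
from bench import telemetry
s=telemetry.get_state(); print(s['ft_force'],s['torque'],s['position'])"
```

```text
time: 9.18
position: [0.4736, 0.3962, 0.0888]
tool_rot: [0.293, 1.548, -0.29]
ft_force: [1.8, -2.3, 7.9]
grip_width: 0.511
[ 1.79021652 -2.3457258   7.89373857] [-0.43763278 -0.34589986  0.00569631] [0.47359745 0.39622025 0.08881925]
```

```bash
python3 -m creep '[{"fingers":0.4,"x":0.02,"y":0,"z":0,"twist":0},{"fingers":0.4,"x":0.04,"y":0,"z":0,"twist":0},{"fingers":0.4,"x":0.04,"y":0,"z":0,"twist":0},{"fingers":0.4,"x":0.04,"y":0,"z":0,"twist":0}]'
python3 -c "
from bench import telemetry
s=telemetry.get_state(); print(s['ft_force'],s['torque'],s['position'],s['joint_positions'])"
```

```text
time: 9.52
position: [0.4738, 0.3963, 0.0875]
tool_rot: [0.293, 1.548, -0.29]
ft_force: [1.4, -2.7, 9.4]
grip_width: 0.514
[ 1.43053864 -2.6521915   9.4255029 ] [-0.50939668 -0.39831753 -0.01944086] [0.47382719 0.39630856 0.08751388] [ 0.01237343  0.54079647 -0.97770831  1.66844735  0.48027872  1.18929761
 -1.45399564]
```

```bash
python3 -m creep '[{"fingers":0.4,"x":0.01,"y":0,"z":0,"twist":-0.5},{"fingers":0.4,"x":0.01,"y":0,"z":0,"twist":-1.3},{"fingers":0.4,"x":0.01,"y":0,"z":0,"twist":-2.2},{"fingers":0.4,"x":0.01,"y":0,"z":0,"twist":-3.1},{"fingers":0.4,"x":0.01,"y":0,"z":0,"twist":-4},{"fingers":0.4,"x":0.01,"y":0,"z":0,"twist":-4},{"fingers":0.4,"x":0.01,"y":0,"z":0,"twist":-4}]'
python3 -c "
from bench import telemetry
s=telemetry.get_state(); print(s['ft_force'],s['torque'],s['position'],s['joint_positions'])"
```

```text
time: 10.1
position: [0.4735, 0.3968, 0.0872]
tool_rot: [0.019, 1.568, -0.016]
ft_force: [1.6, -2.3, 8.5]
grip_width: 0.512
[ 1.63434166 -2.30964974  8.46865435] [-0.27870785 -0.36072113  0.03164084] [0.47350578 0.39678924 0.08718471] [ 0.05453539  0.57676322 -1.04725172  1.66748393  0.53094288  1.20778738
 -1.13907434]
```

```bash
python3 -m creep '[{"fingers":0.4,"x":0.01,"y":0,"z":0,"twist":-0.7},{"fingers":0.4,"x":0.01,"y":0,"z":0,"twist":-1.6},{"fingers":0.4,"x":0.01,"y":0,"z":0,"twist":-2.5},{"fingers":0.4,"x":0.01,"y":0,"z":0,"twist":-3.4},{"fingers":0.4,"x":0.01,"y":0,"z":0,"twist":-4.3},{"fingers":0.4,"x":0.01,"y":0,"z":0,"twist":-5.2},{"fingers":0.4,"x":0.01,"y":0,"z":0,"twist":-6.1}]'
python3 -c "
from bench import telemetry
s=telemetry.get_state(); print(s['ft_force'],s['torque'],s['position'])"
python3 -m creep '[{"fingers":0.4,"x":0,"y":0,"z":0,"twist":-0.8},{"fingers":0.4,"x":0,"y":0,"z":0,"twist":-1.6},{"fingers":0.4,"x":0,"y":0,"z":0,"twist":-2.4},{"fingers":0.4,"x":0,"y":0,"z":0,"twist":-2.4},{"fingers":0.4,"x":0,"y":0,"z":0,"twist":-2.4}]'
python3 - <<'E'
from h import *
from bench import telemetry,viewer
s=telemetry.get_state(); print(s["ft_force"],s["torque"],s["position"],s["joint_positions"].round(2),R.from_rotvec(s["tool_rot"]).as_matrix().round(3))
d=viewer.get_image("wrist"); np.savez("l.npz",**d); cv2.imwrite("pics/l_wrist.png",d["pixels"][:,:,::-1])
d=viewer.get_image("side"); cv2.imwrite("pics/l_side.png",cv2.resize(d["pixels"][140:290,120:280,::-1],None,fx=4,fy=4))
E
```

```text
time: 10.68
position: [0.473, 0.3966, 0.0869]
tool_rot: [-0.402, 1.53, 0.403]
ft_force: [0.8, -2.9, 10.1]
grip_width: 0.514
[ 0.75474917 -2.88734552 10.08946628] [-0.47336168 -0.1322658  -0.05375066] [0.47304925 0.39660685 0.08689308]
time: 11.1
position: [0.4731, 0.3966, 0.0869]
tool_rot: [-0.563, 1.494, 0.563]
ft_force: [0.7, -2.3, 10.9]
grip_width: 0.512
[ 0.6901691  -2.25044969 10.85033329] [-0.54804175 -0.19048698  0.03927222] [0.47306245 0.39662957 0.08691165] [ 0.13  0.67 -1.19  1.67  0.65  1.26 -0.47] [[ 0.002 -0.659  0.752]
 [ 0.001  0.752  0.659]
 [-1.    -0.001  0.003]]
```

View pics/l_wrist.png

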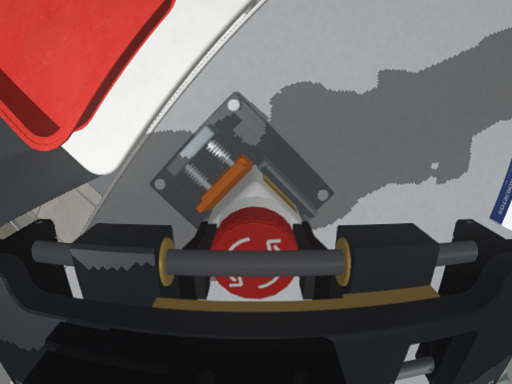

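View pics/l_side.png

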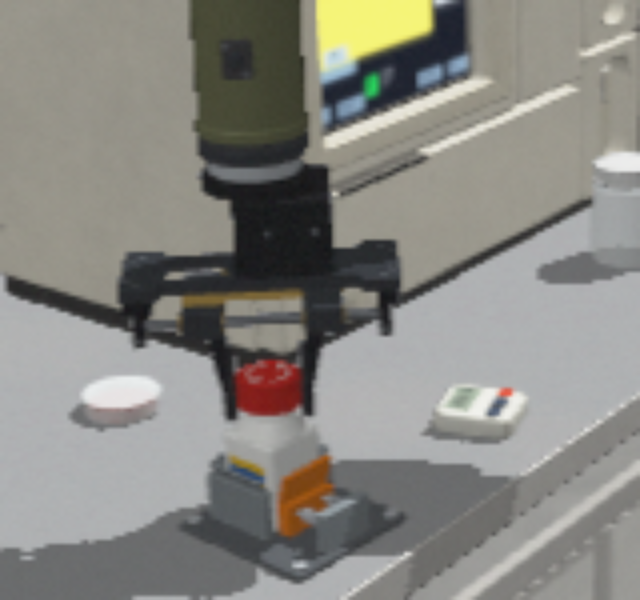

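The arrows sit exactly as before relative to the fingers, so there's been no slip. The bottle is still square in the jaw and the tool has turned 62.5°. I'll lift gently and check.

```bash
python3 -m creep '[{"fingers":0.4,"x":-0.1,"y":0,"z":0,"twist":0},{"fingers":0.4,"x":-0.2,"y":0,"z":0,"twist":0},{"fingers":0.4,"x":-0.35,"y":0,"z":0,"twist":0},{"fingers":0.4,"x":-0.35,"y":0,"z":0,"twist":0},{"fingers":0.4,"x":-0.35,"y":0,"z":0,"twist":0}]'
python3 - <<'E'
from h import *
from bench import telemetry,viewer
s=telemetry.get_state(); print(s["ft_force"],s["torque"],s["position"])
d=viewer.get_image("side"); cv2.imwrite("pics/m_side.png",cv2.resize(d["pixels"][140:290,120:280,::-1],None,fx=4,fy=4))
E
```

```text
time: 11.62
position: [0.4722, 0.396, 0.0987]
tool_rot: [-0.563, 1.496, 0.563]
ft_force: [1.6, 0.6, -0.2]
grip_width: 0.509
[ 1.56649367  0.6441438  -0.20181225] [ 0.17555228 -0.49407749  0.00059523] [0.47223578 0.39597663 0.09868416]
```

View pics/m_side.png

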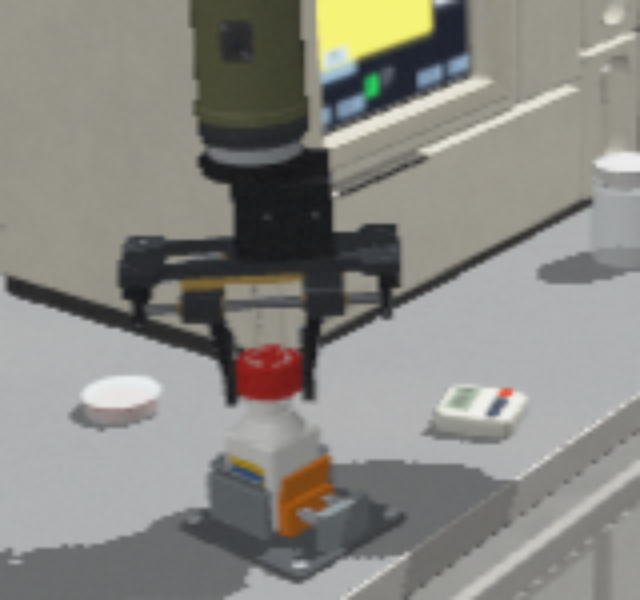

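The cap is free: it has risen 12 mm with the force near zero, and the bottle has stayed put. I'll continue to 5 cm.

```bash
python3 -m creep '[{"fingers":0.4,"x":-0.2,"y":0,"z":0,"twist":0},{"fingers":0.4,"x":-0.5,"y":0,"z":0,"twist":0},{"fingers":0.4,"x":-0.8,"y":0,"z":0,"twist":0},{"fingers":0.4,"x":-1.1,"y":0,"z":0,"twist":0},{"fingers":0.4,"x":-1.3,"y":0,"z":0,"twist":0},{"fingers":0.4,"x":-1.45,"y":0,"z":0,"twist":0},{"fingers":0.4,"x":-1.45,"y":0,"z":0,"twist":0},{"fingers":0.4,"x":-1.45,"y":0,"z":0,"twist":0},{"fingers":0.4,"x":-1.45,"y":0,"z":0,"twist":0}]'
python3 - <<'E'
from h import *
from bench import telemetry,viewer
for n in ["wrist","side","top"]:
    d=viewer.get_image(n); np.savez(f"n_{n}.npz",**d); im=d["pixels"][:,:,::-1]
    if n=="side": im=cv2.resize(im[110:290,120:280],None,fx=3,fy=3)
    cv2.imwrite(f"pics/n_{n}.png",im)
s=telemetry.get_state(); print(s["ft_force"],s["position"],s["grip_width"],abs(s["qd"]).max(),R.from_rotvec(s["tool_rot"]).as_matrix().round(3))
# side: cap rim & neck/mouth heights
d=load("n_side.npz"); P=cloud(d); hsv=cv2.cvtColor(d["pixels"],cv2.COLOR_RGB2HSV).astype(int)
b=(abs(P[...,0]-.473)<.04)&(abs(P[...,1]-.396)<.04)
red=b&((hsv[...,0]<8)|(hsv[...,0]>172))&(hsv[...,1]>130); wh=b&(hsv[...,1]<45)&(hsv[...,2]>130)&(P[...,2]<.14)
print("cap",np.percentile(P[red],[2,50,98],0).round(4),"bottle",np.percentile(P[wh],[2,50,98],0).round(4))
E
```

```text
time: 12.42
position: [0.4721, 0.3954, 0.156]
tool_rot: [-0.563, 1.497, 0.563]
ft_force: [-0.6, 0.3, -0.7]
grip_width: 0.509
[-0.79279367 -0.3222271   0.87944733] [0.47193163 0.39544041 0.155819  ] 0.5135598026774274 0.002591566271159441 [[-0.001 -0.659  0.752]
 [-0.001  0.752  0.659]
 [-1.     0.    -0.001]]
cap [[0.4479 0.3802 0.1661]
 [0.4603 0.4056 0.1809]
 [0.4847 0.4182 0.1882]] bottle [[0.4474 0.3791 0.036 ]
 [0.461  0.4074 0.0765]
 [0.4962 0.4224 0.1156]]
```

View pics/n_wrist.png

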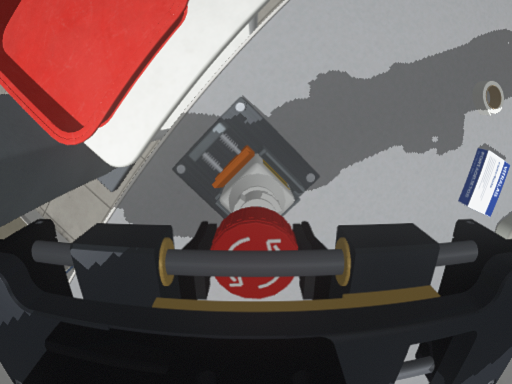

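View pics/n_side.png

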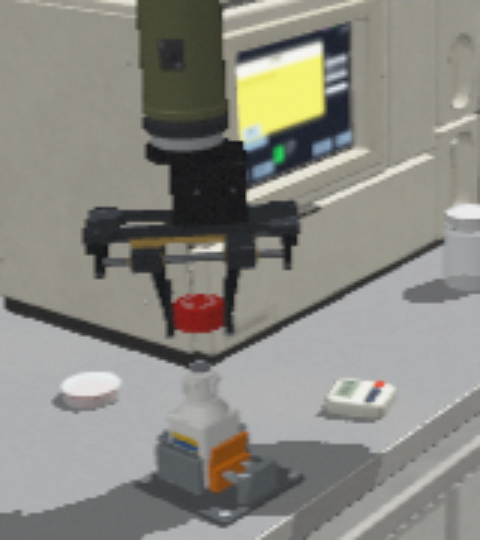

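View pics/n_top.png

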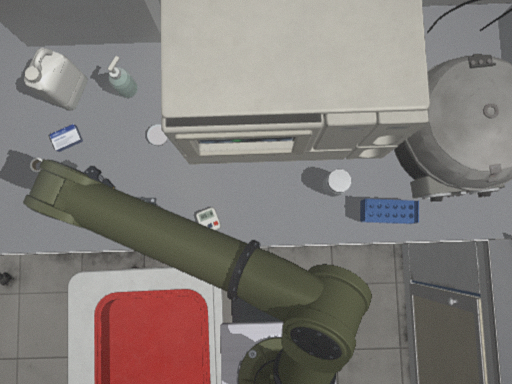

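```bash
python3 -c "
from bench import workorder
print(workorder.close_job())"
```

```text
the job is handed in; nothing more can be done
None
```

I stood the bottle in the holder, opened its safety cap and handed the job in at about 12.6 s with the cap still in the gripper. The hand-in reports no verdict.

- **Seating:** I gripped the bottle by its locked cap, carried it past the timer and analyser, and squared it to the holder within about 0.5°. It went down to the floor at the height expected (within about 1 mm), with the orange jaw on it.
- **Opening:** I pressed the cap about 5 mm at 9–11 N and turned it 62° anticlockwise without slip. It came free with near-zero force, and the bottle stayed clamped.
- **Final checks:**
  - The cap is level and still, with its lower rim at about 0.164–0.165 m. The mouth is at about 0.114 m, so the gap is about 5 cm.
  - The cap is within about 1 mm of straight above the bottle.
  - The rack, jar and timer look undisturbed in the last top and side views.
- **Uncertain:** The jaw opening was only seen in the pictures, not measured. The wrist force read slightly negative during the push-in, so I judged seating by height, by the rise to +5 N at the floor and by the pictures. No check failed.

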